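Tip the sealing-film carton down and snap it into its bench holder

TASK

The yellow carton of plate-sealing film stands on end in front of its bench holder. Push it near the top so that it tips over to the left onto its base, line it up with the holder, its front still towards you, and press it straight back against the spring pad until both orange catches have snapped shut in front of it. It is only cardboard: feel your way in slowly and never press it into the holder with more than about 10 N; leave the beaker, tubes, microplate and tape roll alone, then let go.

Things in the scene. Friction and masses are not known exactly. Their poses are not given: they have to be found in the camera images.
- film: Yellow film carton, 62 (x) x 200 (y) x 60 (z) mm, 0.2 to 0.33 kg. Origin: centre of its base (the 62 x 200 face to lie on); z from base to lid, x from front to rear, y along its length. At the start it stands on end: y up, base facing left (+y, give or take yaw), lid right, front to the robot, origin 100 mm up. Tipped left it lands on its base, front still to the robot. Lying, grip its 62 mm.
- film_front (a point): Centre of the carton's front face: 31 mm in front of its middle line, 30 mm above its base.
- holder: Fixed film holder. Origin: on the worktop, middle of the bay; x into the holder (away from the robot, give or take yaw), y left, z up. The bay has no floor. White back wall and end cheeks (48 mm high, 208 mm apart inside) form a carriage clamped 0 to 35 mm deep in +x, unmeasured, different each time. With d that depth, the carton is home with its middle at x = d, y = 0, axes along the holder's.
- catch_l (a joint): Left orange spring catch, rad: 0 closed (also with the bay empty), about 0.07 while the carton's side holds it open. Its square inner face snaps shut (to 0) in front of the carton's front face as the carton comes home.
- catch_r (a joint): Right orange spring catch, rad: like the left one, 0 closed, about 0.07 while the carton holds it open.
- beaker: Glass beaker, 69 mm wide, 91 mm high, standing to the right; origin at the centre of its underside. To be left alone.
- tube_blue: 50 ml conical tube standing on its blue cap, 33 mm wide, 115 mm high, right of the holder; origin at the centre of its foot. To be left alone.
- tube_orange: 50 ml conical tube standing on its orange cap, 33 mm wide, 115 mm high; origin at the centre of its foot. To be left alone.
- plate: Clear 96-well microplate, 85 x 128 x 17 mm, lying on the right; origin at the centre of its underside. To be left alone.
- tape_green: Roll of green tape, 72 mm across, 19 mm high, lying on the left; origin at the centre of its underside. To be left alone.
- bay_mouth (a point): Holder x = -74 mm, y = 0, 24 mm up: mouth of the funnel between the two orange catches' slanted noses (8 to 40 mm high), for a carriage at depth 0. The funnel is 218 mm wide here and narrows to 192 mm 38 mm further in; the 200 mm carton spreads the catches as it slides in (3 to 10 N). Catches, cheeks and pad all lie deeper by the carriage's depth.
- bay_rear (a point): Holder x = 31 mm, y = 0, 28 mm up: where the carton's rear face is when home at depth 0. A sprung pad (90 mm wide, 12 to 44 mm high) meets that face 7 mm before home and pushes back with 1 to 3 N; it stops hard 2 mm past home. Near home pushing takes about 4 to 12 N at the hand, part of it the carton rubbing on the worktop.
Mind the look-alikes: they are no part of the job. There is more than one size of the film; the one meant has the size given above.

How it is judged:
By the outcome, as a careful person would: the job done as asked, in the order asked, and still so for the second after the job is handed in, with the robot touching nothing.
It also fails if it takes over 72 s, if anything falls off the work surface, if the arm or the gripper's body presses on something with over 40 N, if the wrist force passes 120 N, or if a joint passes its speed limit or range.

ROBOT

A 6-joint arm with a two-finger parallel gripper is mounted at the origin on a cart in front of the work surface, level with it; the furniture and walls round the work are solid. World frame = base frame: x ahead of the robot, y to its left, z up, the work surface at z = 0. Lengths are in m, angles in degrees, forces in N, time in s.
With the tool pointing down it reaches from about 0.4 to 0.925 m from the base axis. Payload 12.5 kg.
Tool frame: the origin (TCP) lies midway between the tips of the shut fingers; the grasp point (between the pads) lies tcp_to_grasp behind it (tcp_to_grasp is the distance from the TCP to the grasp point, in m); z points along the fingers, y is the direction in which the jaws open and shut (so a half turn about z gives the same grasp; the last joint's range is limited). The gripper opens to 95 mm and grips with 3 to 60 N. Pads are 20 mm wide; open, the fingers measure 119 mm over their backs; the gripper's body (75 mm by 180 mm) begins 59 mm behind the grasp point.
Start: joints at [62.246, 28.126, 89.318, -0, 62.55, -6.05], TCP at [0.231, 0.581, 0.215] pointing down, gripper open.
Joint ranges: [-177.58, 177.58], [-47.91, 125.51], [2.72, 160], [-65.01, 245.01], [3.68, 167.84], [-153.87, 153.87]. Speed limits (degrees/s): [127.2, 127.2, 159.86, 180, 180, 180].

INTERFACE

Orientations are given as [roll, pitch, yaw] about the fixed x, y, z axes, in that order (R = Rz(yaw) Ry(pitch) Rx(roll)).
In Python, from plant import sense, get_image, get_calibration, close_job, tcp_to_grasp gives the robot as it stands. The module is installed in compiled form; this text tells all that it offers.
- The arm moves only by the shell command python3 -m inch 'ROWS'. ROWS is a JSON object of lists of equal length, an entry for each row: "hand": the finger opening in mm, from 0 to 95.1; "translation": the shift along the tool's x, y, z in units of 25 mm (1.0 is 25 mm), a list of three; "angular": the turn, a rotation vector about the tool's x, y, z in rad, a list of three. A call has exactly 10 rows; each row is the pose to reach, as a shift and turn from the pose commanded when the call began, along the tool's axes at that moment; what a row does not reach only later rows make up. A row lasts 1/8 s, in which the tool goes at most 62.5 mm and 10.7 degrees, less where a joint would pass 70% of its speed; a pose out of reach is approached as far as the arm can. A call with a gripper value outside its range is refused whole. The fingers move at their own pace and stop on an object; the grip force is fixed at half the most. Time passes only in rows, so rows that repeat a pose let the fingers close, or fill a call up. It gives the time, the measured TCP pose, the force and the opening at its end, in the units of the state.
- sense(): the state, without advancing time (a new reading comes with each control period).
- get_image(name): name is "side" or "top"; returns the picture (400x640x3 uint8, red, green, blue); there is no depth.
- get_calibration(name): a dict with "fx", "fy", "cx", "cy" (pixels), "view" (4x4, takes a point from world to camera coordinates). Camera axes: x right, y up, looking along -z (the intrinsics and any distortion apply to the point x, -y, -z); pixel columns grow to the right and rows downward; lengths in m; the calibration is good to about 2 mm. A picture is of the moment at which its call begins. get_calibration takes no time and is no camera call.
- close_job(): hands the job in, once; it reports no verdict.
The state is a dict: "clock": time; "q": joint angles; "qd": joint speeds; "joint_efforts": joint torques, N m; "tcp_pos": TCP position; "orientation": TCP orientation; "force": force on the tool from outside, world axes, zero at the start; "wrist_torque": the same for the moment, N m; "opening": finger opening in m.
Only numpy, scipy, OpenCV 4.12 (cv2) and the standard library are available. Lean on these libraries where they do the work, as an engineer would, in place of code of your own. Each camera call takes 0.05 s, during which the arm holds its last target.

## Working session

There is one attempt and no reset: what is moved stays moved. The work goes in short steps, Python scripts to look and compute and a shell command to move; the robot and the scene stay as the last step left them, time stands still between calls to the robot, and variables do not carry over. Pictures are saved under pics/ and viewed, and the job is handed in when it is done.

```bash
mkdir -p pics; python3 - <<'E'
from plant import *
import cv2,json
print(sense()); print(tcp_to_grasp)
for n in("side","top"):
    im=get_image(n); cv2.imwrite(f"pics/{n}0.png",im[:,:,::-1]); c=get_calibration(n); print(n,c)
E
```

```text
{'clock': 0.0, 'q': array([ 6.22469174e+01,  2.81643771e+01,  8.93501591e+01, -1.42721437e-03,
        6.25486831e+01, -6.05157913e+00]), 'qd': array([-0.02434325,  0.02763729, -0.06672321, -0.05999029, -0.06857066,
        0.00776357]), 'joint_efforts': array([-1.58575054e-03, -6.12653804e+01, -2.58169234e+01,  6.91831182e-02,
        4.83678246e-02, -1.12982455e-04]), 'tcp_pos': array([0.23098981, 0.5804881 , 0.21405905]), 'orientation': array([-1.79937000e+02, -5.40608089e-03,  1.58299152e+02]), 'force': array([ 0.72482089,  0.12456387, -0.80459848]), 'wrist_torque': array([-0.0421092 ,  0.01100765,  0.01621058]), 'opening': 0.09518719083897287}
0.0188
side {'fx': 378.9358104304866, 'fy': 378.9358104304866, 'cx': 314.31060298535493, 'cy': 202.829815485575, 'view': array([[-0.88553565,  0.46422434, -0.01795506,  0.56722659],
       [-0.22735636, -0.39934387,  0.88816302, -0.00728738],
       [ 0.40513665,  0.79058221,  0.45917759, -1.4001951 ],
       [ 0.        ,  0.        ,  0.        ,  1.        ]])}
top {'fx': 409.3320926011628, 'fy': 409.3320926011628, 'cx': 313.1873186244022, 'cy': 199.74070892618244, 'view': array([[-1.52240902e-02, -9.99884057e-01,  3.15519911e-04,
        -1.09182797e-01],
       [ 9.85729142e-01, -1.49556591e-02,  1.67673456e-01,
        -5.76994343e-01],
       [-1.67649296e-01,  2.86369299e-03,  9.85842539e-01,
        -1.16030400e+00],
       [ 0.00000000e+00,  0.00000000e+00,  0.00000000e+00,
         1.00000000e+00]])}
```

View pics/side0.png

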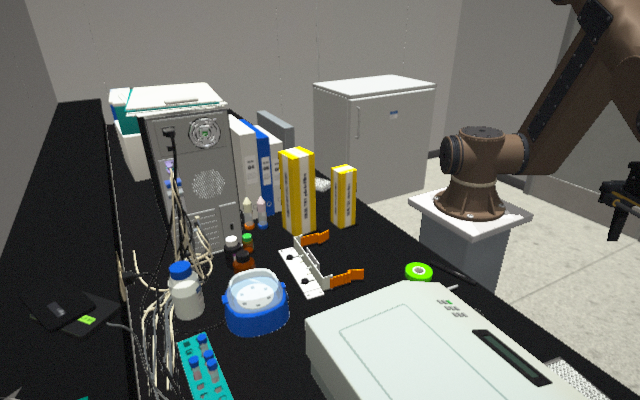

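View pics/top0.png

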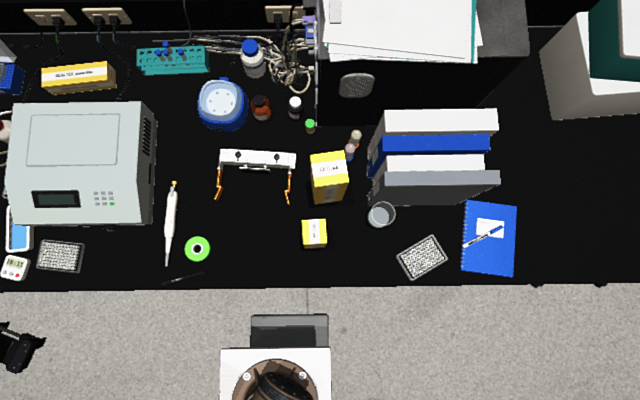

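```bash
cat > h.py <<'E'
import numpy as np,cv2
from plant import *
def proj(n,P):
    c=get_calibration(n);P=np.atleast_2d(P);q=(c['view']@np.c_[P,np.ones(len(P))].T).T
    return np.c_[c['cx']+c['fx']*q[:,0]/-q[:,2], c['cy']-c['fy']*q[:,1]/-q[:,2]]
def ray(n,uv):
    c=get_calibration(n);R=c['view'][:3,:3];t=c['view'][:3,3]
    d=np.array([(uv[0]-c['cx'])/c['fx'],-(uv[1]-c['cy'])/c['fy'],-1.])
    return -R.T@t, R.T@d
def onz(n,uv,z):
    o,d=ray(n,uv);return o+d*(z-o[2])/d[2]
def crop(n,box,k,name):
    im=get_image(n)[:,:,::-1];x0,y0,x1,y1=box
    im=cv2.resize(im[y0:y1,x0:x1],None,fx=k,fy=k,interpolation=cv2.INTER_CUBIC);cv2.imwrite('pics/'+name,im)
E
python3 - <<'E'
from h import *
crop('side',(230,130,370,310),4.2/1.3,'s1.png')
crop('top',(200,130,360,260),4.5,'t1.png')
E
```

```text
(no output)
```

View pics/s1.png

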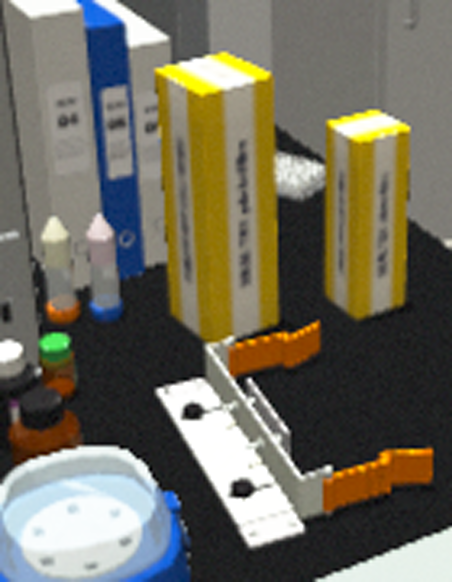

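View pics/t1.png

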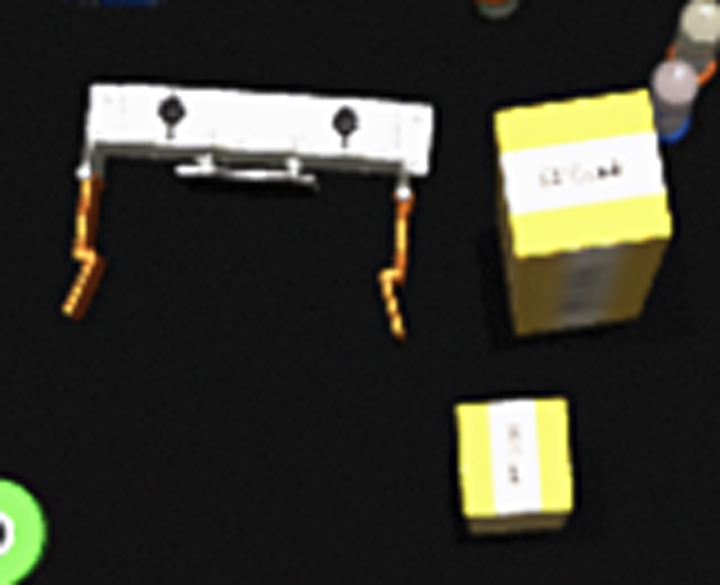

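```bash
python3 - <<'E'
from h import *
np.set_printoptions(precision=4,suppress=True)
def hsvmask(n,box):
    im=get_image(n);x0,y0,x1,y1=box
    h=cv2.cvtColor(im,cv2.COLOR_RGB2HSV);return h
tr=lambda p,k=4.5,o=(200,130):(p[0]/k+o[0],p[1]/k+o[1])
for nm,cs,zs in (("small",[(456,404),(568,398),(573,512),(466,517)],(.17,.2)),("big",[(496,115),(648,91),(670,236),(517,255)],(.2,.25,.3))):
  for z in zs:
    P=np.array([onz('top',tr(p),z) for p in cs]);E=np.linalg.norm(P-np.roll(P,-1,0),axis=1)
    print(nm,z,P[:,:2].tolist(),'edges',E,'c',P.mean(0))
# vertical size via side view: bottom corner + top corner of nearest edge
ts=lambda p:tr(p,4.2/1.3,(230,130))
for nm,b,t in(("small",(360,318),(361,138)),("big",(205,340),(205,95))):
    g=onz('side',ts(b),0)
    zs=np.linspace(.1,.35,251);v=[abs(proj('side',[g[0],g[1],z])[0,1]-ts(t)[1]) for z in zs]
    print(nm,'base corner',g,'height',zs[np.argmin(v)])
# holder landmarks at various heights
for nm,p,z in(("Lcheek front",(84,172),.048),("Rcheek front",(404,192),.048),("Lnose tip",(72,316),.04),("Rnose tip",(400,336),.04),("plate TL",(90,85),0.003),("plate TR",(433,104),.003),("pad L",(178,170),.044),("pad R",(316,184),.044),("Lcatchstep",(85,258),.04),("Rstep",(385,275),.04)):
    print(nm,onz('top',tr(p),z))
E
```

```text
small 0.17 [[0.5016461852535793, -0.08558534885853103], [0.50418229621114, -0.15114005233174996], [0.43771288900464944, -0.15266861586228808], [0.4357725462020833, -0.09068982280478378]] edges [0.0656 0.0665 0.062  0.0661] c [ 0.4698 -0.12    0.17  ]
small 0.2 [[0.49802955727247455, -0.0863948892257648], [0.5004946060237992, -0.15011274015747053], [0.43588768149347545, -0.15159847311053407], [0.4340017073848315, -0.09135633505283625]] edges [0.0638 0.0646 0.0603 0.0642] c [ 0.4671 -0.1199  0.2   ]
big 0.2 [[0.6673936878465463, -0.11150357588293902], [0.6805573873475768, -0.2006361437649864], [0.5937063730063632, -0.21092056874789672], [0.5838608487388839, -0.12243469379182997]] edges [0.0901 0.0875 0.089  0.0842] c [ 0.6314 -0.1614  0.2   ]
big 0.25 [[0.6532286177146285, -0.11164642485075717], [0.6657598472842707, -0.1964964831625739], [0.583081721808917, -0.2062867773304502], [0.5737092407051353, -0.12205234060099278]] edges [0.0858 0.0833 0.0848 0.0802] c [ 0.6189 -0.1591  0.25  ]
big 0.3 [[0.6390635475827107, -0.1117892738185753], [0.6509623072209648, -0.19235682256016143], [0.5724570706114708, -0.20165298591300368], [0.5635576326713867, -0.12166998741015557]] edges [0.0814 0.0791 0.0805 0.0761] c [ 0.6065 -0.1569  0.3   ]
small base corner [ 0.4936 -0.0849  0.    ] height 0.20199999999999999
big base corner [ 0.6518 -0.1249  0.    ] height 0.263
Lcheek front [0.6754 0.1636 0.048 ]
Rcheek front [ 0.6585 -0.0492  0.048 ]
Lnose tip [0.5797 0.1711 0.04  ]
Rnose tip [ 0.563  -0.0456  0.04  ]
plate TL [0.7491 0.1714 0.003 ]
plate TR [ 0.7318 -0.0673  0.003 ]
pad L [0.6769 0.1018 0.044 ]
pad R [0.6659 0.0096 0.044 ]
Lcatchstep [0.6187 0.1634 0.04  ]
Rstep [ 0.6041 -0.0359  0.04  ]
```

Candidates: the small standing carton (top view about 314,233), the large standing carton (about 328,178, roughly 80 x 255 mm), and a lying yellow box at the far left (78,77). The small one measures about 62 x 60 x 200 mm, so it is the one meant, and the crop confirms this. It stands at about (0.467, -0.120).

```bash
cat >> h.py <<'E'
from scipy.spatial.transform import Rotation as Ro
def go(pos,yaw,tilt=None,src=None):
    s=sense();R=Ro.from_euler('xyz',s['orientation'],degrees=True)
    T=Ro.from_euler('xyz',[180,0,yaw],degrees=True) if tilt is None else tilt
    d=R.inv().apply(np.array(pos)-s['tcp_pos'])/.025
    print('translation',d.round(2),'angular',(R.inv()*T).as_rotvec().round(3))
E
python3 - <<'E'
from h import *
np.set_printoptions(precision=3,suppress=True)
for nm,p,z in(("beaker top",(381,208),.091),("beaker foot",(381,220),0),("tape c",(197,249),.019),("tape R edge",(211,249),.019),("binder front-left",(368,205),.3),("binder low",(368,205),.0),("bigcarton front",(315,202),.0),("machine FR corner",(150,222),.0),("pipette",(170,265),.01)):
    print(nm,onz('top',p,z))
go([.467,-.185,.31],182)
E
```

```text
beaker top [ 0.541 -0.31   0.091]
beaker foot [ 0.518 -0.324  0.   ]
tape c [0.437 0.229 0.019]
tape R edge [0.437 0.187 0.019]
binder front-left [ 0.518 -0.245  0.3  ]
binder low [ 0.565 -0.286  0.   ]
bigcarton front [ 0.576 -0.124  0.   ]
machine FR corner [0.522 0.38  0.   ]
pipette [0.392 0.31  0.01 ]
translation [-20.09 -24.96  -3.82] angular [-0.001 -0.    -0.414]
```

```bash
python3 -m inch '{"hand":[0,0,0,0,0,0,0,0,0,0],"translation":[[-1.5,-1.9,-2],[-3,-3.7,-3.8],[-4.5,-5.6,-3.8],[-6,-7.5,-3.8],[-7.5,-9.3,-3.8],[-9,-11.2,-3.8],[-10.5,-13,-3.8],[-12,-15,-3.8],[-13.5,-16.8,-3.8],[-15,-18.6,-3.8]],"angular":[[0,0,-0.04],[0,0,-0.08],[0,0,-0.12],[0,0,-0.16],[0,0,-0.2],[0,0,-0.24],[0,0,-0.28],[0,0,-0.32],[0,0,-0.36],[0,0,-0.41]]}'
python3 -c "
from h import *
go([.463,-.185,.31],182)
go([.463,-.185,.178],182)"
```

```text
clock: 1.45
tcp_pos: [0.4073, 0.0091, 0.3099]
orientation: [180.0, 0.0, -178.1]
force: [0.9, -0.0, -0.4]
opening: 0.0024
translation [-1.97 -7.83 -0.  ] angular [ 0.     0.001 -0.002]
translation [-1.97 -7.83  5.28] angular [ 0.     0.001 -0.002]
```

```bash
python3 -m inch '{"hand":[0,0,0,0,0,0,0,0,0,0],"translation":[[-0.6,-2,0],[-1.2,-4,0],[-1.9,-6,0],[-2,-7.9,0],[-2,-7.9,0],[-2,-7.9,2],[-2,-7.9,4],[-2,-7.9,5.3],[-2,-7.9,5.3],[-2,-7.9,5.3]],"angular":[[0,0,0],[0,0,0],[0,0,0],[0,0,0],[0,0,0],[0,0,0],[0,0,0],[0,0,0],[0,0,0],[0,0,0]]}'
python3 -c "
from h import *
print(sense()['tcp_pos'])
crop('top',(250,130,410,260),4.5,'t2.png')
crop('side',(230,110,390,310),3,'s2.png')"
```

```text
clock: 2.7
tcp_pos: [0.4638, -0.1845, 0.1784]
orientation: [-180.0, 0.1, -178.2]
force: [0.3, -0.0, 0.4]
opening: 0.0002
[ 0.46383745 -0.18445436  0.17841984]
```

View pics/t2.png

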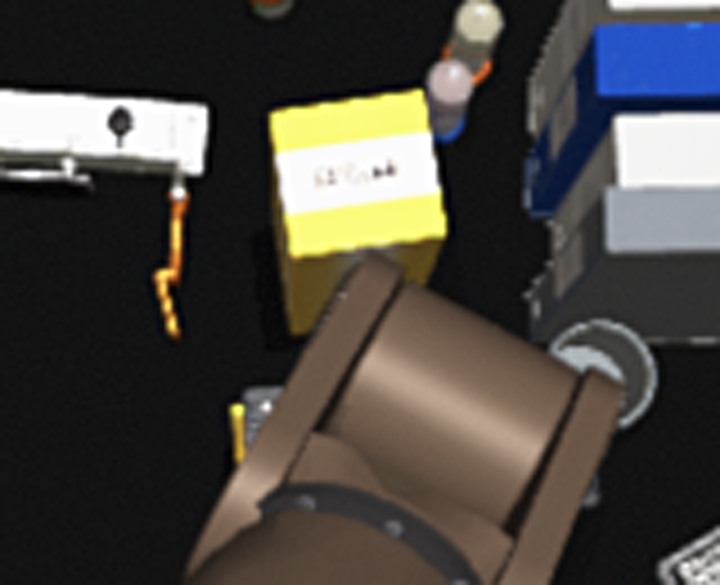

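View pics/s2.png

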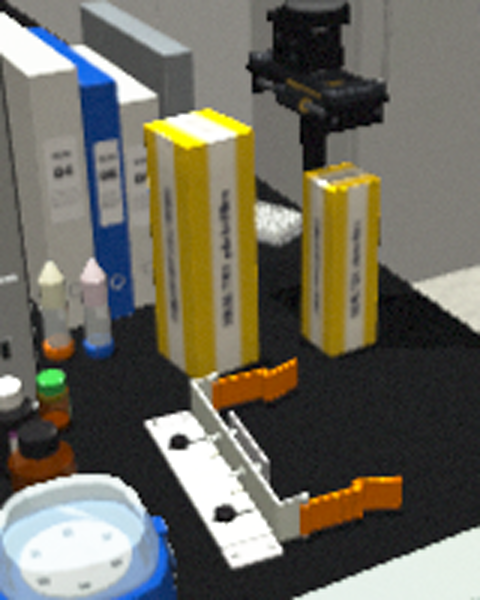

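```bash
python3 -m inch '{"hand":[0,0,0,0,0,0,0,0,0,0],"translation":[[0,0.4,0],[0,0.7,0],[0,0.9,0],[0,1.1,0],[0,1.3,0],[0,1.5,0],[0,1.7,0],[0,1.9,0],[0,2.1,0],[0,2.3,0]],"angular":[[0,0,0],[0,0,0],[0,0,0],[0,0,0],[0,0,0],[0,0,0],[0,0,0],[0,0,0],[0,0,0],[0,0,0]]}'
python3 -c "
from h import *
crop('side',(230,110,390,310),3,'s3.png')"
```

```text
clock: 4.05
tcp_pos: [0.4615, -0.1268, 0.1771]
orientation: [180.0, 0.0, -178.2]
force: [0.5, -0.8, -0.2]
opening: 0.0005
```

View pics/s3.png

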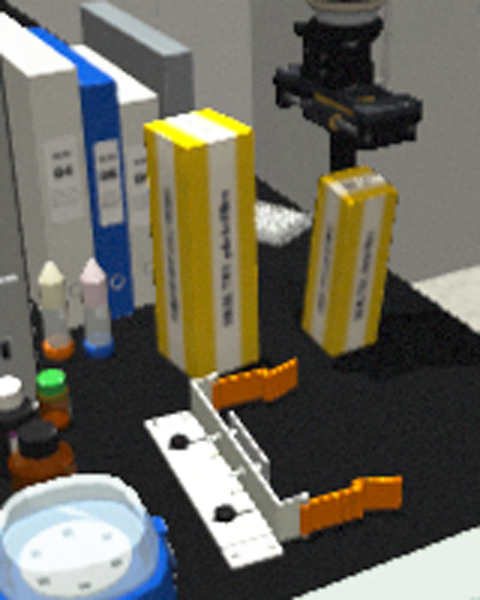

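It is tipping without sliding, so I keep pushing slowly.

```bash
python3 -m inch '{"hand":[0,0,0,0,0,0,0,0,0,0],"translation":[[0,0.2,0],[0,0.35,0],[0,0.5,0],[0,0.65,0],[0,0.8,0],[0,0.95,0],[0,1.1,0],[0,1.2,0],[0,1.3,0],[0,1.4,0]],"angular":[[0,0,0],[0,0,0],[0,0,0],[0,0,0],[0,0,0],[0,0,0],[0,0,0],[0,0,0],[0,0,0],[0,0,0]]}'
python3 -c "
from h import *
crop('side',(230,110,390,310),3,'s4.png')"
```

```text
clock: 5.35
tcp_pos: [0.4604, -0.092, 0.1771]
orientation: [180.0, 0.0, -178.2]
force: [0.4, 0.1, 0.3]
opening: 0.0006
```

View pics/s4.png

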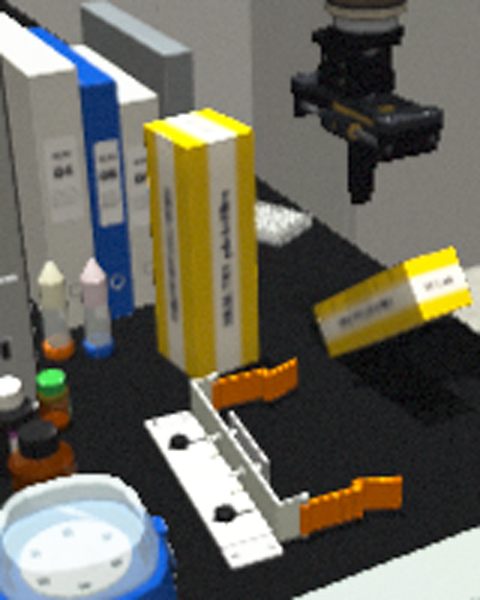

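```bash
python3 -m inch '{"hand":[0,0,0,0,0,0,0,0,0,0],"translation":[[0,0,-1],[0,0,-2],[0,-1,-2.5],[0,-2.5,-2.5],[0,-4,-2.5],[0,-4.5,-2.5],[0,-4.5,-2.5],[0,-4.5,-2.5],[0,-4.5,-2.5],[0,-4.5,-2.5]],"angular":[[0,0,0],[0,0,0],[0,0,0],[0,0,0],[0,0,0],[0,0,0],[0,0,0],[0,0,0],[0,0,0],[0,0,0]]}'
python3 -c "
from h import *
print(sense()['q'])
crop('side',(230,110,390,310),3,'s5.png')
crop('top',(170,130,330,260),4.5,'t5.png')"
```

```text
clock: 6.65
tcp_pos: [0.464, -0.204, 0.2397]
orientation: [180.0, 0.0, -178.2]
force: [0.7, -1.1, 0.5]
opening: 0.0004
[-3.12111616e+01  1.69274553e+01  1.03704881e+02  6.64683550e-03
  5.93618908e+01 -1.23048285e+02]
```

View pics/s5.png

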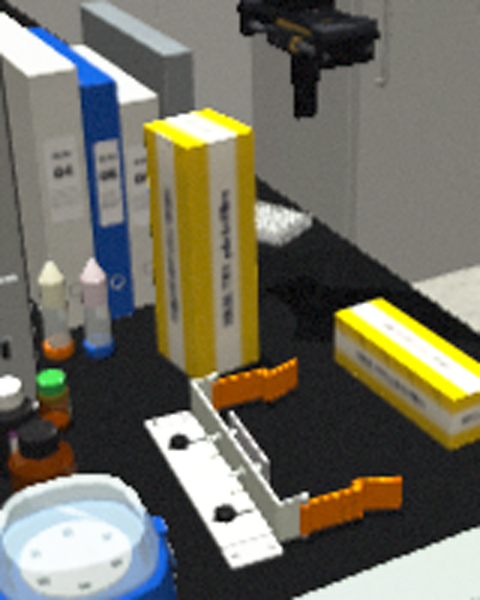

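View pics/t5.png

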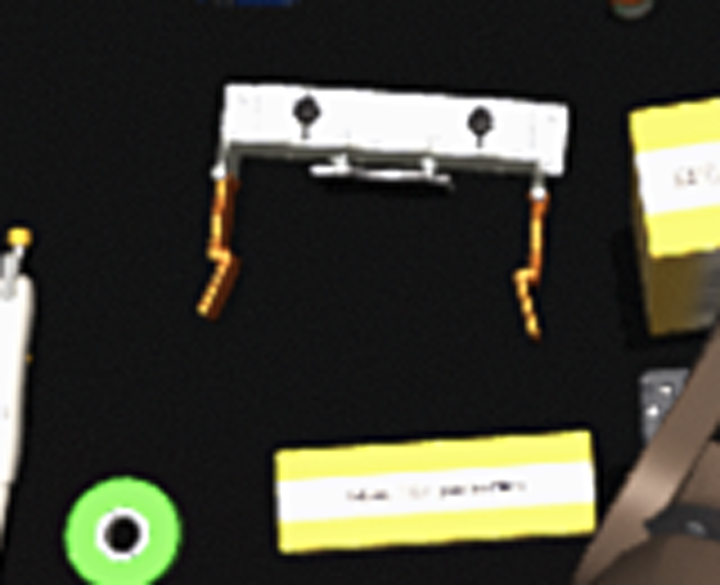

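```bash
python3 - <<'E'
from h import *
np.set_printoptions(precision=4,suppress=True)
im=get_image('top');h=cv2.cvtColor(im,cv2.COLOR_RGB2HSV)
m=((h[...,2]>170)).astype(np.uint8)*255
m[:222]=0;m[:,:225]=0;m[262:]=0;m[:,306:]=0
c=max(cv2.findContours(m,0,cv2.CHAIN_APPROX_NONE)[0],key=cv2.contourArea)
r=cv2.minAreaRect(c);b=cv2.boxPoints(r);print(r)
P=np.array([onz('top',p,.06) for p in b]);print(P);print(P.mean(0),np.linalg.norm(P-np.roll(P,-1,0),axis=1))
i=np.argsort(P[:,0]);f=P[i[:2]];f=f[np.argsort(f[:,1])];e=f[1]-f[0];print('yaw',np.degrees(np.arctan2(-e[0],e[1])))
E
```

```text
((266.3290710449219, 238.84976196289062), (22.083120346069336, 70.08010864257812), 86.3086166381836)
[[ 0.488   0.1219  0.06  ]
 [ 0.4981 -0.0803  0.06  ]
 [ 0.4346 -0.0837  0.06  ]
 [ 0.4248  0.1166  0.06  ]]
[0.4614 0.0186 0.06  ] [0.2024 0.0636 0.2006 0.0635]
yaw 2.801147653410605
```

```bash
python3 -c "
from h import *
go([.4614,.0186,.12],92.8)"
```

```text
translation [-0.18  8.92  4.79] angular [0.    0.    1.553]
```

```bash
python3 -m inch '{"hand":[95,95,95,95,95,95,95,95,95,95],"translation":[[0,1,0],[0,2,0],[0,3.5,0],[0,5,0],[0,6.5,0],[-0.1,8,0.5],[-0.2,8.9,1.5],[-0.2,8.9,2.5],[-0.2,8.9,4],[-0.2,8.9,4.8]],"angular":[[0,0,0.16],[0,0,0.32],[0,0,0.48],[0,0,0.64],[0,0,0.8],[0,0,0.96],[0,0,1.12],[0,0,1.28],[0,0,1.44],[0,0,1.553]]}'
python3 -c "
from h import *
go([.4614,.0186,.020],92.8)"
```

```text
clock: 8.05
tcp_pos: [0.4615, 0.0181, 0.1182]
orientation: [-179.9, -0.0, 92.6]
force: [0.7, -0.3, -0.4]
opening: 0.0926
translation [0.02 0.   3.93] angular [-0.001 -0.    -0.004]
```

```bash
python3 -m inch '{"hand":[95,95,95,95,95,62,55,55,55,55],"translation":[[0,0,1.5],[0,0,3],[0,0,3.9],[0,0,3.9],[0,0,3.9],[0,0,3.9],[0,0,3.9],[0,0,3.9],[0,0,3.9],[0,0,3.9]],"angular":[[0,0,0],[0,0,0],[0,0,0],[0,0,0],[0,0,0],[0,0,0],[0,0,0],[0,0,0],[0,0,0],[0,0,0]]}'
python3 -c "
from h import *
print(sense()['force'])
go([.535,.0655,.023],85.6)"
```

```text
clock: 9.3
tcp_pos: [0.4621, 0.0179, 0.0223]
orientation: [180.0, -0.0, 92.8]
force: [-0.4, 0.4, 6.1]
opening: 0.0616
[-0.37541576  0.41407653  6.05371352]
translation [ 1.76  3.01 -0.03] angular [ 0.    -0.     0.126]
```

```bash
python3 -m inch '{"hand":[55,55,55,55,55,55,55,55,55,55],"translation":[[0,0,-0.25],[0.2,0.4,-0.25],[0.5,0.9,-0.25],[0.9,1.5,-0.25],[1.3,2.2,-0.25],[1.6,2.7,-0.25],[1.75,3,-0.25],[1.75,3,-0.25],[1.75,3,-0.25],[1.75,3,-0.25]],"angular":[[0,0,0],[0,0,0.02],[0,0,0.04],[0,0,0.06],[0,0,0.08],[0,0,0.1],[0,0,0.126],[0,0,0.126],[0,0,0.126],[0,0,0.126]]}'
python3 -c "
from h import *
print(sense()['force'])
crop('top',(170,130,330,260),4.5,'t6.png')
crop('side',(230,160,390,310),4,'s6.png')"
```

```text
clock: 10.55
tcp_pos: [0.5344, 0.0651, 0.0284]
orientation: [-180.0, -0.0, 85.6]
force: [-0.7, -0.0, -2.8]
opening: 0.0618
[-0.71286802 -0.02500927 -2.84247535]
```

View pics/t6.png

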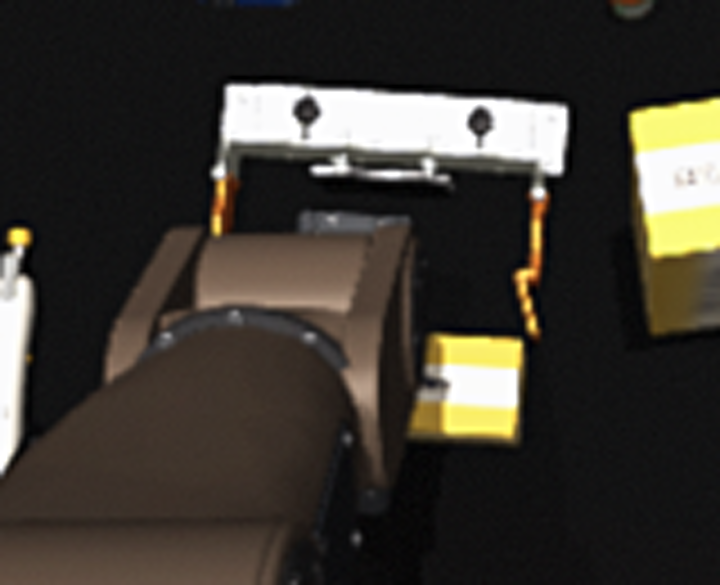

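View pics/s6.png

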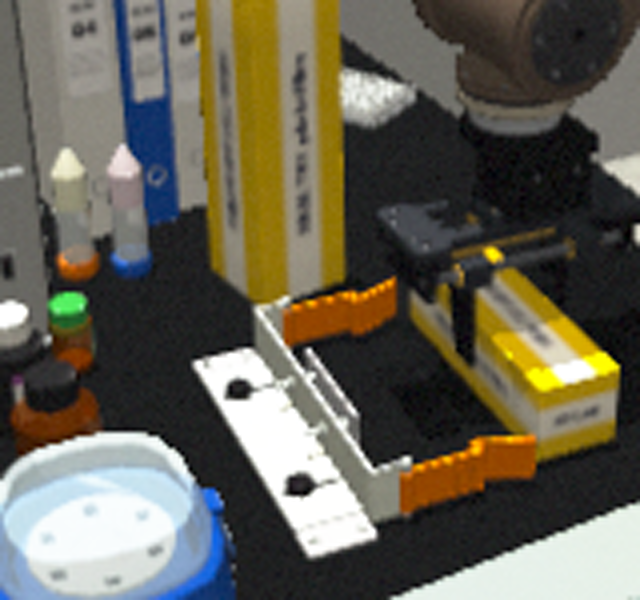

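```bash
python3 -m inch '{"hand":[55,55,55,95,95,95,95,95,95,95],"translation":[[0,0,0.1],[0,0,0.2],[0,0,0.23],[0,0,0.23],[0,0,0.23],[0,0,0.23],[0,0,-1],[0,0,-2.5],[0,0,-4],[0,0,-4.5]],"angular":[[0,0,0],[0,0,0],[0,0,0],[0,0,0],[0,0,0],[0,0,0],[0,0,0],[0,0,0],[0,0,0],[0,0,0]]}'
python3 -c "
from h import *
go([.40,.02,.135],175.6)"
```

```text
clock: 11.9
tcp_pos: [0.5354, 0.0653, 0.1429]
orientation: [179.8, -0.0, 85.6]
force: [0.2, 0.2, 0.0]
opening: 0.0949
translation [-2.22 -5.26  0.3 ] angular [ 0.003  0.002 -1.571]
```

```bash
python3 -m inch '{"hand":[95,95,95,95,95,95,95,95,95,95],"translation":[[0,-0.8,0],[0,-2,0],[0,-3.5,0],[0,-4.5,0],[0,-4.5,0],[0,-4.5,0],[0,-4.5,0],[0,-4.5,0],[0,-4.5,0],[0,-4.5,0]],"angular":[[0,0,-0.16],[0,0,-0.32],[0,0,-0.48],[0,0,-0.64],[0,0,-0.8],[0,0,-0.96],[0,0,-1.12],[0,0,-1.28],[0,0,-1.44],[0,0,-1.571]]}'
python3 -c "
from h import *
crop('top',(170,130,330,260),4.5,'t7.png')
"
```

```text
clock: 13.15
tcp_pos: [0.4223, 0.074, 0.1402]
orientation: [-180.0, -0.1, 175.9]
force: [0.3, 0.1, 0.0]
opening: 0.0951
```

View pics/t7.png

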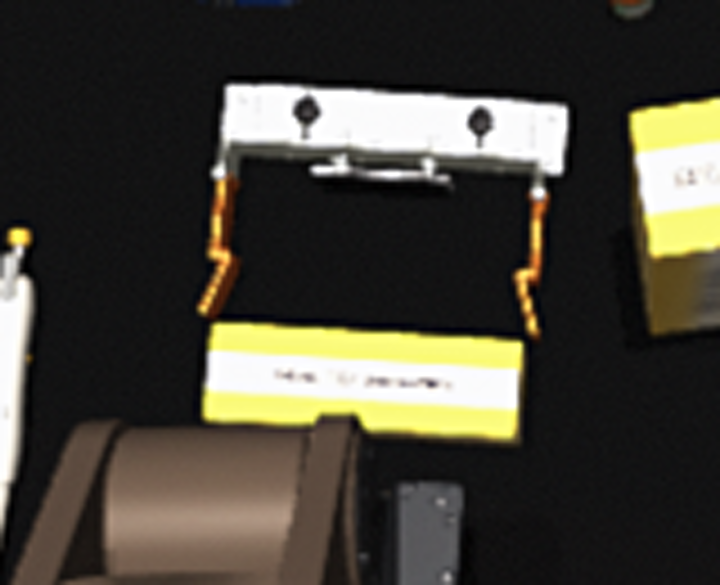

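```bash
python3 - <<'E'
from h import *
np.set_printoptions(precision=4,suppress=True)
tr=lambda p:(p[0]/4.5+170-.4,p[1]/4.5+130-.4)
C=[onz('top',tr(p),.06) for p in((210,322),(524,341),(520,440),(203,420))]
C=np.array(C);m=C.mean(0);e=C[0]-C[1];print(C,'c',m,np.linalg.norm(e),'yaw',np.degrees(np.arctan2(-e[0],e[1])))
psi=np.radians(-4.4);X=np.array([np.cos(psi),np.sin(psi)]);Y=np.array([-X[1],X[0]])
for nm,a,b,z in(('nose tip',(208,313),(534,336),.04),('step',(222,258),(521,275),.04),('cheek',(220,172),(540,192),.048),('plateback',(226,85),(569,104),.003)):
    L=onz('top',tr(a),z)[:2];R=onz('top',tr(b),z)[:2];M=(L+R)/2;e=L-R
    print(nm,L,R,'yaw',np.degrees(np.arctan2(-e[0],e[1])),'carton rel mid x,y mm',(m[:2]-M)@X*1e3,(m[:2]-M)@Y*1e3,'w',np.linalg.norm(e))
im=get_image('top');h=cv2.cvtColor(im,cv2.COLOR_RGB2HSV)
o=cv2.inRange(h,(5,150,90),(18,255,255))
n,_,st,ce=cv2.connectedComponentsWithStats(o[150:215,205:300]);print(st,ce)
E
```

```text
[[ 0.5735  0.1655  0.06  ]
 [ 0.5579 -0.0384  0.06  ]
 [ 0.4935 -0.0356  0.06  ]
 [ 0.5095  0.1684  0.06  ]] c [0.5336 0.065  0.06  ] 0.2045345017954536 yaw -4.371333335153564
nose tip [0.5829 0.1717] [ 0.5642 -0.0438] yaw -4.952321839597778 carton rel mid x,y mm -39.95197411204144 -2.071466087345293 w 0.2162837158133236
step [0.6199 0.1633] [ 0.6054 -0.0353] yaw -4.179876264337909 carton rel mid x,y mm -78.87979324240182 -5.082589984923767 w 0.19919604695983972
cheek [0.6767 0.1642] [ 0.6598 -0.0487] yaw -4.5351245714961355 carton rel mid x,y mm -134.7835780891231 -3.10608936201854 w 0.21354274270420395
plateback [0.7504 0.172 ] [ 0.7331 -0.0667] yaw -4.145774795481787 carton rel mid x,y mm -208.46715097531458 -3.6506180384402267 w 0.23932774071864105
[[   0    0   95   65 6059]
 [  11   19    6   17   35]
 [  13   20    1    1    1]
 [  83   24    4    7   16]
 [  85   33    1    2    2]
 [  82   35    3    8   17]
 [  11   37    6    8   24]
 [  79   41    2    2    3]
 [   9   45    4    4    7]
 [  80   45    3    2    4]
 [  81   49    3    2    4]
 [  83   53    2    2    3]] [[47.0812 31.935 ]
 [13.5429 28.1143]
 [13.     20.    ]
 [84.375  26.625 ]
 [85.     33.5   ]
 [83.1765 38.8824]
 [13.5    39.9583]
 [79.3333 41.6667]
 [10.5714 46.4286]
 [81.     45.25  ]
 [82.     49.25  ]
 [83.6667 53.6667]]
```

```bash
python3 -c "
from h import *
go([.462,.0705,.022],175.6)"
```

```text
translation [-1.6  -0.02  4.73] angular [-0.    -0.001  0.001]
```

```bash
python3 -m inch '{"hand":[95,95,95,95,95,95,95,95,95,95],"translation":[[-0.5,0,1],[-1,0,2],[-1.6,0,3.5],[-1.6,0,4.5],[-1.6,0,4.7],[-1.6,0,4.7],[-1.7,0,4.7],[-1.9,0,4.7],[-2.1,0,4.7],[-2.3,0,4.7]],"angular":[[0,0,0],[0,0,0],[0,0,0],[0,0,0],[0,0,0],[0,0,0],[0,0,0],[0,0,0],[0,0,0],[0,0,0]]}'
python3 -c "
from h import *
crop('top',(170,130,330,260),4.5,'t8.png');crop('side',(230,160,390,310),4,'s8.png')
s=sense();print(s['tcp_pos'],s['force'],s['orientation'])
"
```

```text
clock: 14.5
tcp_pos: [0.4805, 0.0695, 0.0236]
orientation: [180.0, 0.0, 175.6]
force: [1.0, 0.2, 0.9]
opening: 0.0953
[0.48057684 0.06950633 0.02346458] [ 0.17330235 -0.18828254 -0.6219555 ] [1.79992432e+02 3.81110873e-02 1.75593885e+02]
```

View pics/s8.png

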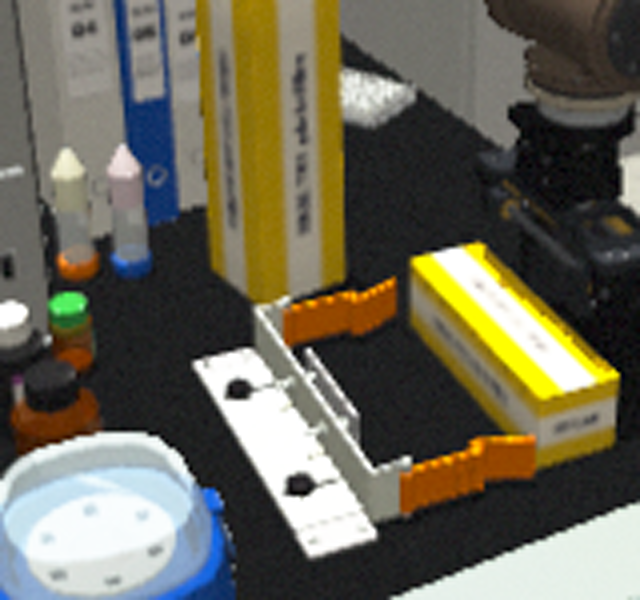

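View pics/t8.png

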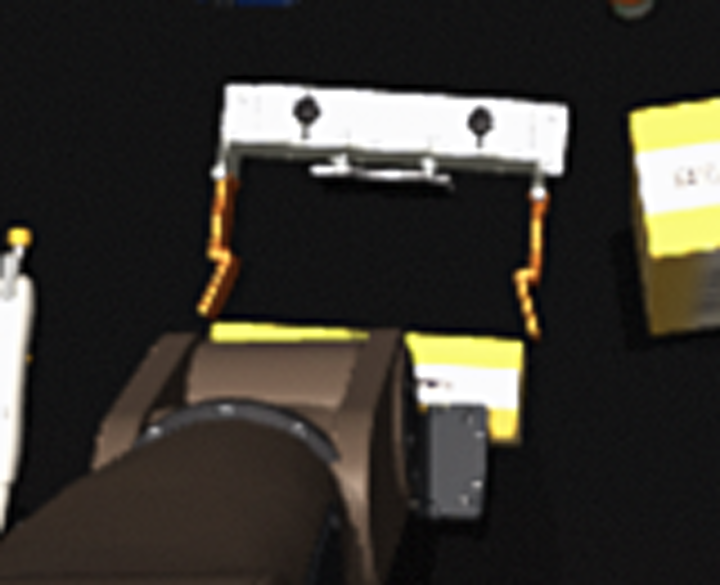

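```bash
python3 -m inch '{"hand":[95,95,95,95,95,95,95,95,95,95],"translation":[[-0.2,0,0],[-0.4,0,0],[-0.55,0,0],[-0.7,0,0],[-0.85,0.02,0],[-1,0.04,0],[-1.15,0.06,0],[-1.3,0.08,0],[-1.45,0.1,0],[-1.6,0.12,0]],"angular":[[0,0,0],[0,0,0],[0,0,0],[0,0,0],[0,0,0],[0,0,0],[0,0,0],[0,0,0],[0,0,0],[0,0,0]]}'
python3 -c "
from h import *
crop('top',(170,130,330,260),4.5,'t9.png');crop('side',(230,160,390,310),4,'s9.png')
s=sense();print(s['tcp_pos'],s['force'])
"
```

```text
clock: 15.85
tcp_pos: [0.5203, 0.0695, 0.0234]
orientation: [180.0, 0.0, 175.6]
force: [-0.9, 0.6, -0.6]
opening: 0.0953
[0.52061399 0.06951286 0.02340496] [-0.16671097 -0.58118154  0.27909963]
```

View pics/s9.png

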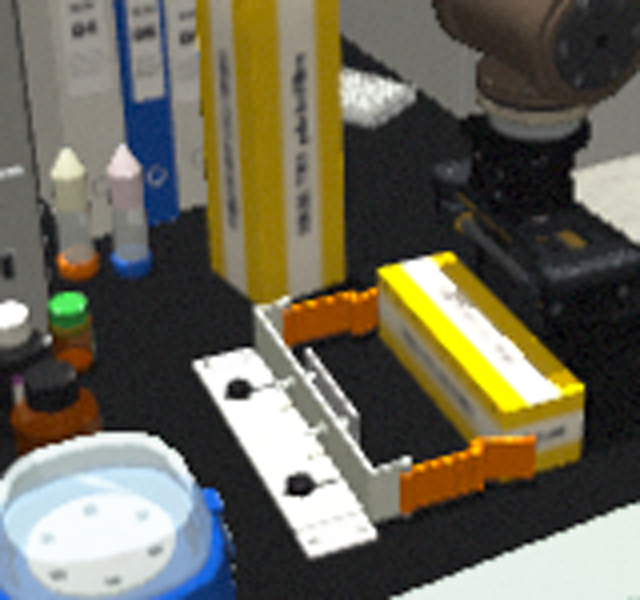

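View pics/t9.png

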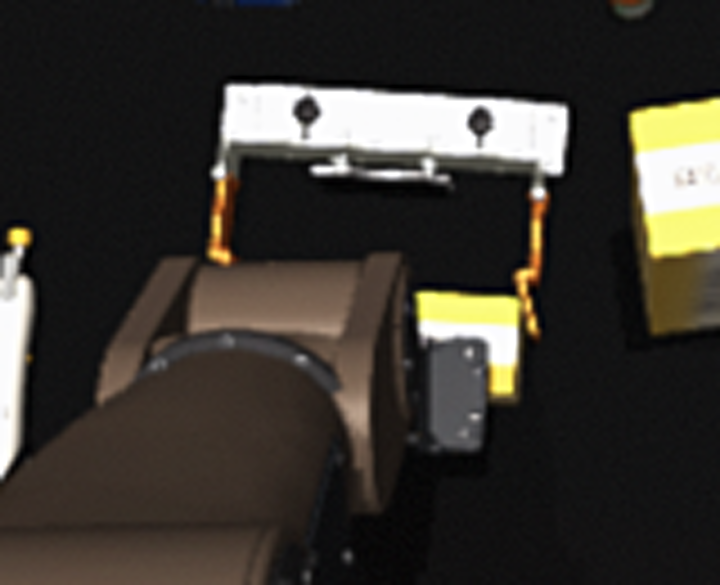

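```bash
python3 -m inch '{"hand":[95,95,95,95,95,95,95,95,95,95],"translation":[[-0.04,0,0],[-0.08,0,0],[-0.12,0,0],[-0.16,0,0],[-0.2,0,0],[-0.24,0,0],[-0.28,0,0],[-0.32,0,0],[-0.36,0,0],[-0.4,0,0]],"angular":[[0,0,0],[0,0,0],[0,0,0],[0,0,0],[0,0,0],[0,0,0],[0,0,0],[0,0,0],[0,0,0],[0,0,0]]}'
python3 -c "
from h import *
s=sense();print(s['tcp_pos'],s['force'],s['wrist_torque'])
"
python3 -m inch '{"hand":[95,95,95,95,95,95,95,95,95,95],"translation":[[-0.03,0,0],[-0.06,0,0],[-0.09,0,0],[-0.12,0,0],[-0.15,0,0],[-0.18,0,0],[-0.21,0,0],[-0.24,0,0],[-0.27,0,0],[-0.3,0,0]],"angular":[[0,0,0],[0,0,0],[0,0,0],[0,0,0],[0,0,0],[0,0,0],[0,0,0],[0,0,0],[0,0,0],[0,0,0]]}'
python3 -c "
from h import *
s=sense();print(s['tcp_pos'],s['force'],s['wrist_torque'])
"
```

```text
clock: 17.2
tcp_pos: [0.53, 0.0687, 0.0234]
orientation: [180.0, -0.0, 175.6]
force: [-2.8, 0.2, 1.8]
opening: 0.0949
[0.52997039 0.06871156 0.02336841] [-2.79592028  0.18630338  1.79343693] [ 0.07760397  0.59056879 -0.02972228]
clock: 18.45
tcp_pos: [0.5374, 0.0682, 0.0234]
orientation: [180.0, -0.0, 175.6]
force: [-3.6, 0.0, 2.3]
opening: 0.0949
[0.53739915 0.06815508 0.02338101] [-3.58344151  0.04462447  2.29102121] [0.12448    0.60432571 0.08130927]
```

```bash
python3 -m inch '{"hand":[95,95,95,95,95,95,95,95,95,95],"translation":[[-0.03,0,0],[-0.06,0,0],[-0.09,0,0],[-0.12,0,0],[-0.15,0,0],[-0.18,0,0],[-0.21,0,0],[-0.24,0,0],[-0.27,0,0],[-0.3,0,0]],"angular":[[0,0,0],[0,0,0],[0,0,0],[0,0,0],[0,0,0],[0,0,0],[0,0,0],[0,0,0],[0,0,0],[0,0,0]]}'
python3 -c "
from h import *
crop('top',(170,130,330,260),4.5,'t10.png');crop('side',(230,160,390,310),4,'s10.png')
s=sense();print(s['tcp_pos'],s['force'],s['wrist_torque'])
"
```

```text
clock: 19.7
tcp_pos: [0.545, 0.0676, 0.0234]
orientation: [180.0, 0.0, 175.6]
force: [-2.1, -0.1, 0.6]
opening: 0.0948
[0.54512948 0.06754165 0.02337789] [-1.86798533  0.30319267 -0.10625038] [ 0.02681078  0.2534957  -0.02029907]
```

View pics/s10.png

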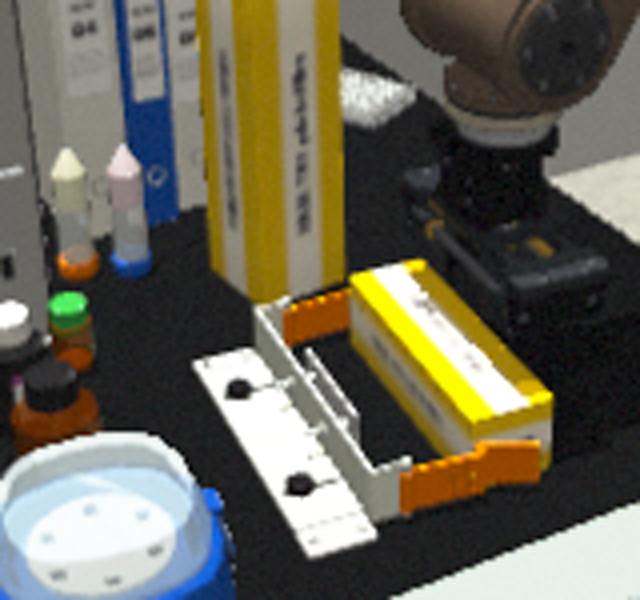

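View pics/t10.png

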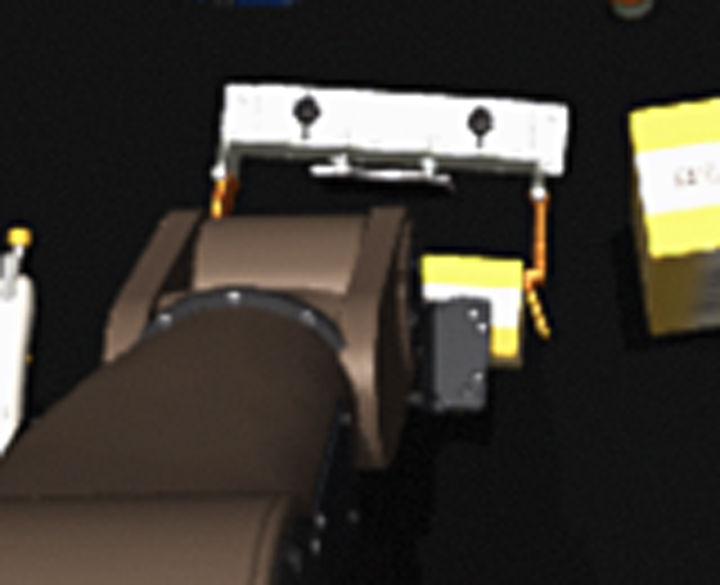

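```bash
python3 -m inch '{"hand":[95,95,95,95,95,95,95,95,95,95],"translation":[[-0.06,0,0],[-0.12,0,0],[-0.18,0,0],[-0.24,0,0],[-0.3,0,0],[-0.36,0,0],[-0.42,0,0],[-0.48,0,0],[-0.54,0,0],[-0.6,0,0]],"angular":[[0,0,0],[0,0,0],[0,0,0],[0,0,0],[0,0,0],[0,0,0],[0,0,0],[0,0,0],[0,0,0],[0,0,0]]}'
python3 -c "
from h import *
s=sense();print(s['tcp_pos'],s['force'],s['wrist_torque'])
"
python3 -m inch '{"hand":[95,95,95,95,95,95,95,95,95,95],"translation":[[-0.06,0,0],[-0.12,0,0],[-0.18,0,0],[-0.24,0,0],[-0.3,0,0],[-0.36,0,0],[-0.42,0,0],[-0.48,0,0],[-0.54,0,0],[-0.6,0,0]],"angular":[[0,0,0],[0,0,0],[0,0,0],[0,0,0],[0,0,0],[0,0,0],[0,0,0],[0,0,0],[0,0,0],[0,0,0]]}'
python3 -c "
from h import *
crop('top',(170,130,330,260),4.5,'t11.png');crop('side',(230,160,390,310),4,'s11.png')
s=sense();print(s['tcp_pos'],s['force'],s['wrist_torque'])
"
```

```text
clock: 21.05
tcp_pos: [0.56, 0.0664, 0.0234]
orientation: [180.0, 0.0, 175.6]
force: [-2.5, -0.5, 0.4]
opening: 0.0947
[0.56003237 0.0664146  0.02338437] [-2.46844841 -0.45928204  0.42024638] [ 0.04068195  0.37071224 -0.00902809]
clock: 22.3
tcp_pos: [0.575, 0.0653, 0.0234]
orientation: [180.0, 0.0, 175.6]
force: [-2.4, 0.9, 0.5]
opening: 0.095
[0.57520107 0.06522475 0.02340441] [-0.45757556 -0.30287431 -1.11769776] [ 0.03721684  0.16629374 -0.02670608]
```

View pics/s11.png

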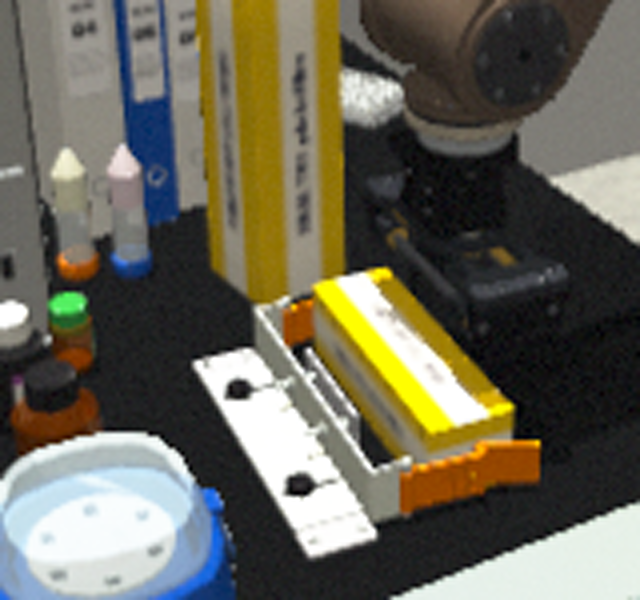

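View pics/t11.png

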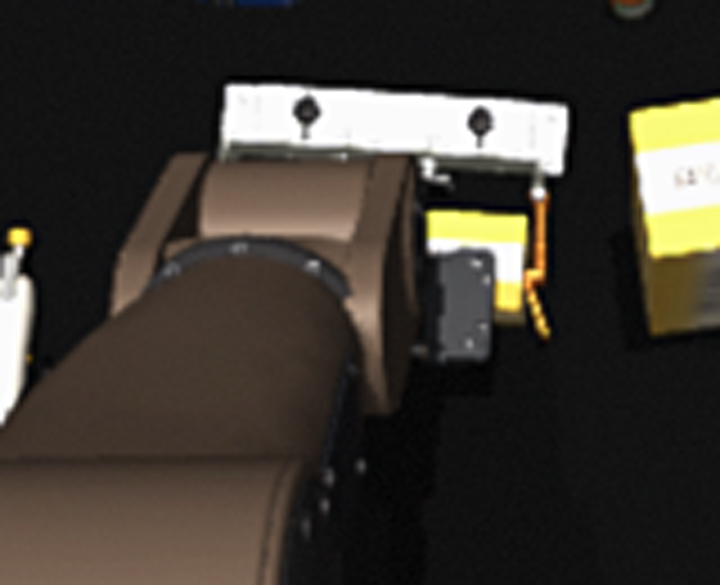

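```bash
python3 -m inch '{"hand":[95,95,95,95,95,95,95,95,95,95],"translation":[[-0.06,0,0],[-0.12,0,0],[-0.18,0,0],[-0.24,0,0],[-0.3,0,0],[-0.36,0,0],[-0.42,0,0],[-0.48,0,0],[-0.54,0,0],[-0.6,0,0]],"angular":[[0,0,0],[0,0,0],[0,0,0],[0,0,0],[0,0,0],[0,0,0],[0,0,0],[0,0,0],[0,0,0],[0,0,0]]}'
python3 -m inch '{"hand":[95,95,95,95,95,95,95,95,95,95],"translation":[[-0.02,0,0],[-0.04,0,0],[-0.06,0,0],[-0.08,0,0],[-0.1,0,0],[-0.12,0,0],[-0.14,0,0],[-0.16,0,0],[-0.18,0,0],[-0.2,0,0]],"angular":[[0,0,0],[0,0,0],[0,0,0],[0,0,0],[0,0,0],[0,0,0],[0,0,0],[0,0,0],[0,0,0],[0,0,0]]}'
```

```text
clock: 23.65
tcp_pos: [0.5899, 0.0641, 0.0234]
orientation: [180.0, 0.0, 175.6]
force: [-2.3, 0.5, 0.8]
opening: 0.0947
clock: 24.9
tcp_pos: [0.5949, 0.0637, 0.0234]
orientation: [180.0, 0.0, 175.6]
force: [-2.8, 0.0, 0.4]
opening: 0.0952
```

```bash
python3 -c "
from h import *
crop('side',(270,200,380,300),6,'s12.png')
s=sense();print(s['tcp_pos'],s['force'])
"
```

```text
[0.59491719 0.06370609 0.02337442] [-2.16270338e+00 -1.44176775e-03  5.46227637e-01]
```

View pics/s12.png

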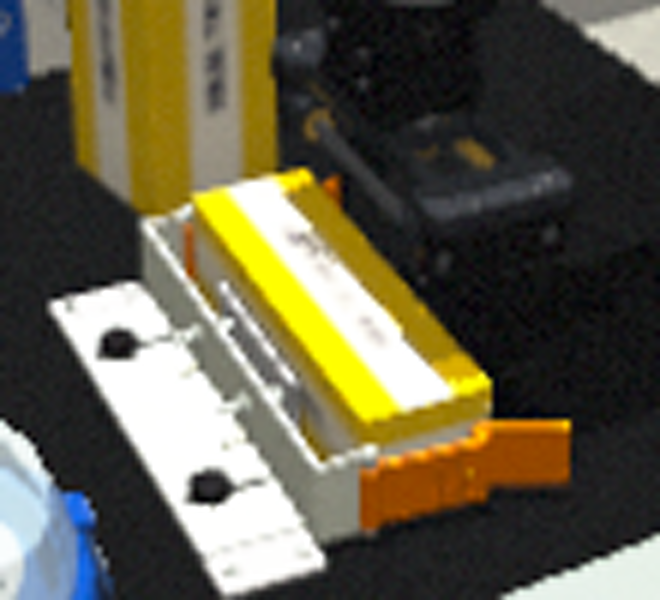

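Next I feel my way in 2.5 mm steps.

```bash
python3 -m inch '{"hand":[95,95,95,95,95,95,95,95,95,95],"translation":[[-0.01,0,0],[-0.02,0,0],[-0.03,0,0],[-0.04,0,0],[-0.05,0,0],[-0.06,0,0],[-0.07,0,0],[-0.08,0,0],[-0.09,0,0],[-0.1,0,0]],"angular":[[0,0,0],[0,0,0],[0,0,0],[0,0,0],[0,0,0],[0,0,0],[0,0,0],[0,0,0],[0,0,0],[0,0,0]]}'
```

```text
clock: 26.2
tcp_pos: [0.5973, 0.0635, 0.0234]
orientation: [180.0, 0.0, 175.6]
force: [-3.0, 0.4, 1.5]
opening: 0.0946
```

```bash
python3 -m inch '{"hand":[95,95,95,95,95,95,95,95,95,95],"translation":[[-0.01,0,0],[-0.02,0,0],[-0.03,0,0],[-0.04,0,0],[-0.05,0,0],[-0.06,0,0],[-0.07,0,0],[-0.08,0,0],[-0.09,0,0],[-0.1,0,0]],"angular":[[0,0,0],[0,0,0],[0,0,0],[0,0,0],[0,0,0],[0,0,0],[0,0,0],[0,0,0],[0,0,0],[0,0,0]]}'
```

```text
clock: 27.45
tcp_pos: [0.5998, 0.0633, 0.0234]
orientation: [180.0, -0.0, 175.6]
force: [-5.8, 0.8, 3.3]
opening: 0.0951
```

```bash
python3 -m inch '{"hand":[95,95,95,95,95,95,95,95,95,95],"translation":[[-0.01,0,0],[-0.02,0,0],[-0.03,0,0],[-0.04,0,0],[-0.05,0,0],[-0.06,0,0],[-0.07,0,0],[-0.08,0,0],[-0.08,0,0],[-0.08,0,0]],"angular":[[0,0,0],[0,0,0],[0,0,0],[0,0,0],[0,0,0],[0,0,0],[0,0,0],[0,0,0],[0,0,0],[0,0,0]]}'
```

```text
clock: 28.7
tcp_pos: [0.6015, 0.0632, 0.0234]
orientation: [180.0, -0.0, 175.6]
force: [-5.6, 0.4, 2.9]
opening: 0.0951
```

```bash
python3 -m inch '{"hand":[95,95,95,95,95,95,95,95,95,95],"translation":[[-0.01,0,0],[-0.02,0,0],[-0.03,0,0],[-0.04,0,0],[-0.05,0,0],[-0.06,0,0],[-0.06,0,0],[-0.06,0,0],[-0.06,0,0],[-0.06,0,0]],"angular":[[0,0,0],[0,0,0],[0,0,0],[0,0,0],[0,0,0],[0,0,0],[0,0,0],[0,0,0],[0,0,0],[0,0,0]]}'
python3 -c "
from h import *
crop('side',(270,200,380,300),6,'s13.png')
s=sense();print(s['tcp_pos'],s['force'])
"
```

```text
clock: 29.95
tcp_pos: [0.6029, 0.0631, 0.0234]
orientation: [180.0, -0.1, 175.6]
force: [-6.4, -0.4, 3.6]
opening: 0.0949
[0.60291334 0.06309842 0.02337652] [-5.63176162  1.05336667  4.55088177]
```

View pics/s13.png

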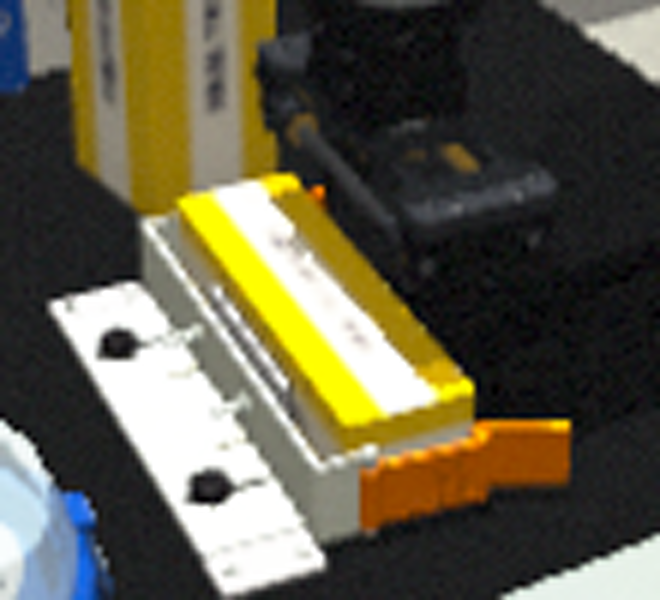

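```bash
python3 -m inch '{"hand":[95,95,95,95,95,95,95,95,95,95],"translation":[[-0.01,0,0],[-0.02,0,0],[-0.03,0,0],[-0.04,0,0],[-0.05,0,0],[-0.05,0,0],[-0.05,0,0],[-0.05,0,0],[-0.05,0,0],[-0.05,0,0]],"angular":[[0,0,0],[0,0,0],[0,0,0],[0,0,0],[0,0,0],[0,0,0],[0,0,0],[0,0,0],[0,0,0],[0,0,0]]}'
```

```text
clock: 31.25
tcp_pos: [0.6041, 0.063, 0.0234]
orientation: [180.0, -0.1, 175.6]
force: [-7.3, 0.7, 4.4]
opening: 0.0953
```

```bash
python3 -m inch '{"hand":[95,95,95,95,95,95,95,95,95,95],"translation":[[-0.01,0,0],[-0.02,0,0],[-0.03,0,0],[-0.04,0,0],[-0.04,0,0],[-0.04,0,0],[-0.04,0,0],[-0.04,0,0],[-0.04,0,0],[-0.04,0,0]],"angular":[[0,0,0],[0,0,0],[0,0,0],[0,0,0],[0,0,0],[0,0,0],[0,0,0],[0,0,0],[0,0,0],[0,0,0]]}'
python3 -c "
from h import *
crop('side',(270,200,380,300),6,'s14.png')
crop('top',(170,130,330,260),4.5,'t14.png')
s=sense();print(s['tcp_pos'],s['force'])
"
```

```text
clock: 32.5
tcp_pos: [0.6053, 0.0629, 0.0234]
orientation: [180.0, -0.0, 175.6]
force: [-5.8, 0.4, 3.1]
opening: 0.0952
[0.60533888 0.06293263 0.02337509] [-5.37711666 -0.30269345  2.97758353]
```

View pics/s14.png

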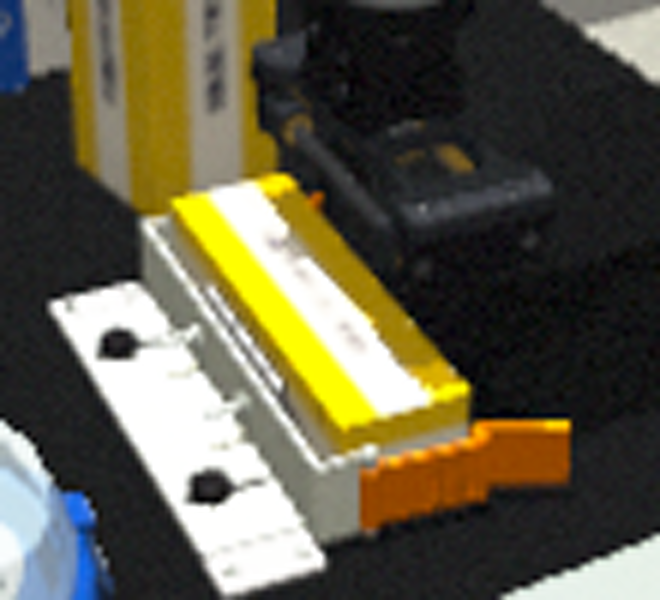

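View pics/t14.png

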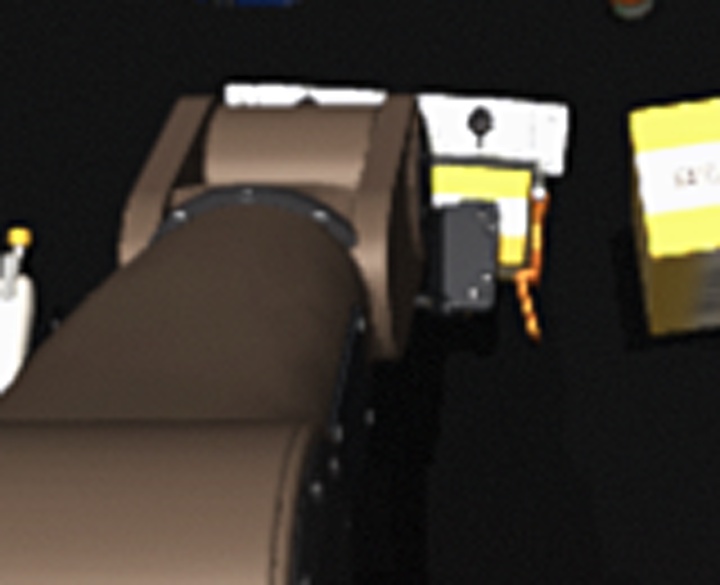

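```bash
python3 - <<'E'
from h import *
a=cv2.imread('pics/side0.png')[:,:,::-1]
b=get_image('side');cv2.imwrite('pics/side15.png',b[:,:,::-1])
for nm,im in(('closed',a),('now',b)):
    h=cv2.cvtColor(np.ascontiguousarray(im),cv2.COLOR_RGB2HSV);o=cv2.inRange(h,(5,150,90),(18,255,255))
    for l,(x0,y0,x1,y1) in (('L tip',(350,262,372,292)),('R',(302,225,332,250))):
        ys,xs=np.nonzero(o[y0:y1,x0:x1]);print(nm,l,len(xs),xs.max()+x0,xs.min()+x0,ys.min()+y0,ys.max()+y0,xs.mean()+x0,ys.mean()+y0)
x=np.hstack([cv2.resize(np.ascontiguousarray(i[250:300,320:380,::-1]),None,fx=6,fy=6,interpolation=cv2.INTER_CUBIC) for i in(a,b)]);cv2.imwrite('pics/cmp.png',x)
# s13 spread reference
c=cv2.imread('pics/s13.png');d=cv2.imread('pics/s14.png')
for nm,im in(('s13',c),('s14',d)):
    h=cv2.cvtColor(im,cv2.COLOR_BGR2HSV);o=cv2.inRange(h,(5,150,90),(18,255,255))
    ys,xs=np.nonzero(o[350:540,500:600]);print(nm,len(xs),xs.mean(),ys.mean(),ys.min(),ys.max())
E
```

```text
closed L tip 149 363 350 268 282 356.4161073825503 274.32214765100673
closed R 263 328 302 229 246 315.0380228136882 238.02281368821292
now L tip 155 364 350 270 283 356.4516129032258 275.4516129032258
now R 5 323 322 232 234 322.4 232.8
s13 4185 32.602389486260456 103.08721624850656 69 134
s14 4120 32.35436893203884 103.4509708737864 69 134
```

View pics/cmp.png

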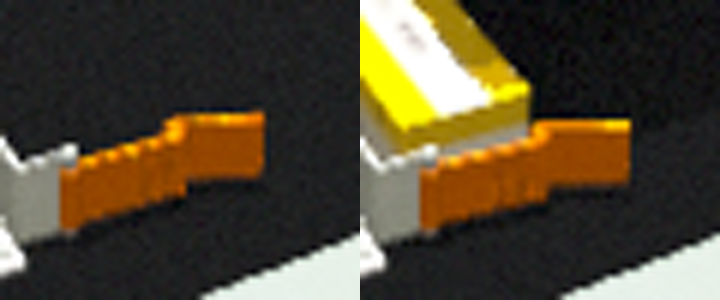

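Right catch is shut, since its tip is back at (534,338) in the top crop. The left one still sits about 1 px open. I press a little more.

```bash
python3 -m inch '{"hand":[95,95,95,95,95,95,95,95,95,95],"translation":[[-0.005,0,0],[-0.01,0,0],[-0.015,0,0],[-0.02,0,0],[-0.025,0,0],[-0.03,0,0],[-0.03,0,0],[-0.03,0,0],[-0.03,0,0],[-0.03,0,0]],"angular":[[0,0,0],[0,0,0],[0,0,0],[0,0,0],[0,0,0],[0,0,0],[0,0,0],[0,0,0],[0,0,0],[0,0,0]]}'
cat > chk.py <<'E'
from h import *
b=get_image('side');s=sense();print(s['tcp_pos'],s['force'],s['wrist_torque'])
h=cv2.cvtColor(b,cv2.COLOR_RGB2HSV);o=cv2.inRange(h,(5,150,90),(18,255,255))
ys,xs=np.nonzero(o[262:292,350:372]);print('L tip',len(xs),xs.mean()+350,ys.mean()+262,ys.min()+262)
a=cv2.imread('pics/side0.png')[:,:,::-1]
x=np.hstack([cv2.resize(np.ascontiguousarray(i[250:300,320:380,::-1]),None,fx=6,fy=6,interpolation=cv2.INTER_CUBIC) for i in(a,b)]);cv2.imwrite('pics/cmp_%d.png'%(s['clock']*100),x)
E
python3 chk.py
```

```text
clock: 33.9
tcp_pos: [0.606, 0.0629, 0.0234]
orientation: [180.0, -0.0, 175.6]
force: [-5.9, 0.1, 4.4]
opening: 0.095
[0.60608985 0.06289006 0.02340404] [-6.18170066  0.34003031  3.98832393] [-0.01144761  0.90034729 -0.20278496]
L tip 147 356.27891156462584 274.3469387755102 269
```

```bash
ls pics | grep cmp_; cp pics/cmp_33*.png pics/c16.png
```

```text
cmp_3395.png
```

View pics/c16.png

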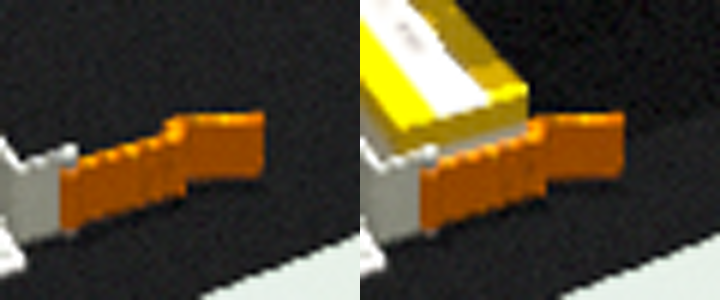

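Left tip now matches its closed picture, so both are shut. I back straight off, go up and check.

```bash
python3 -m inch '{"hand":[95,95,95,95,95,95,95,95,95,95],"translation":[[0.05,0,0],[0.2,0,0],[0.6,0,0],[1.2,0,0],[2,0,0],[3,0,-0.5],[4,0,-2],[5,0,-3.5],[6,0,-5],[6.5,0,-6]],"angular":[[0,0,0],[0,0,0],[0,0,0],[0,0,0],[0,0,0],[0,0,0],[0,0,0],[0,0,0],[0,0,0],[0,0,0]]}'
python3 -c "
from h import *
crop('top',(170,130,330,260),4.5,'t17.png');crop('side',(270,200,380,300),6,'s17.png')"
python3 chk.py
```

```text
clock: 35.2
tcp_pos: [0.4429, 0.0754, 0.175]
orientation: [180.0, 0.1, 175.6]
force: [-0.2, -0.2, -0.2]
opening: 0.0948
[0.44421057 0.07538619 0.17428185] [-0.0976842   0.03712724  0.42108549] [ 0.05323732  0.02575571 -0.0280618 ]
L tip 148 356.2432432432432 274.36486486486484 269
```

View pics/t17.png

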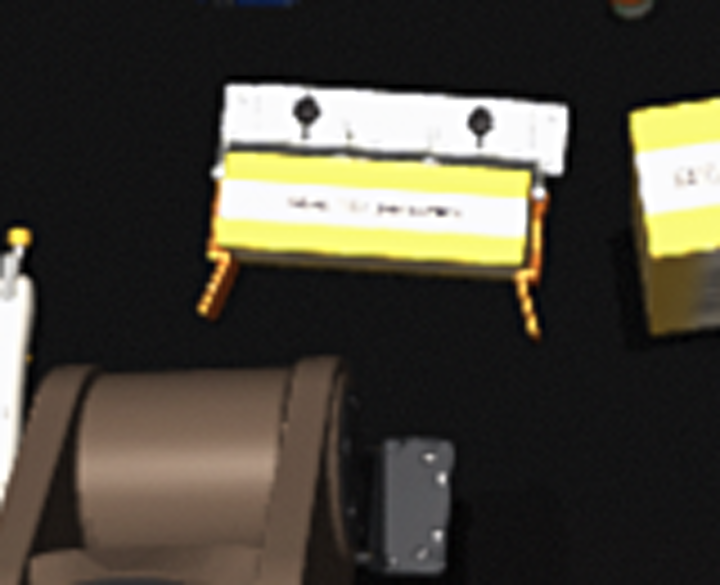

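View pics/s17.png

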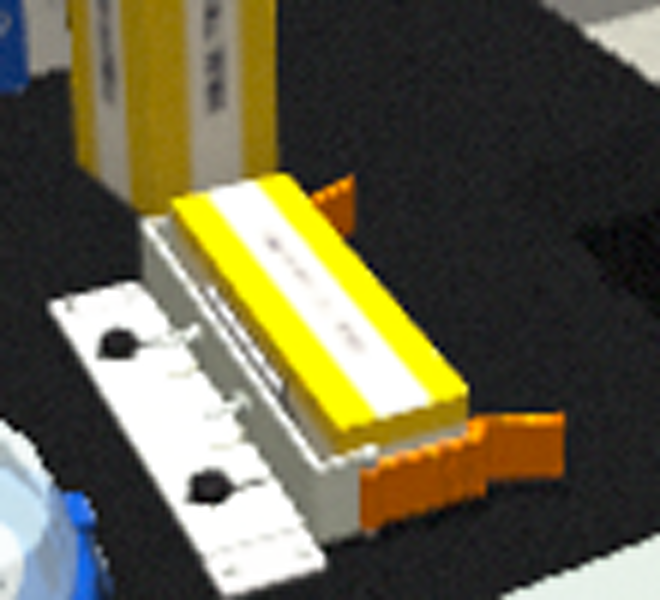

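Both catches are back at their closed pixels: left step/tip (222,258)/(208,313), right (521,275)/(534,337). The carton sits behind them. I let everything settle once, then hand in.

```bash
python3 -m inch '{"hand":[95,95,95,95,95,95,95,95,95,95],"translation":[[0,0,0],[0,0,0],[0,0,0],[0,0,0],[0,0,0],[0,0,0],[0,0,0],[0,0,0],[0,0,0],[0,0,0]],"angular":[[0,0,0],[0,0,0],[0,0,0],[0,0,0],[0,0,0],[0,0,0],[0,0,0],[0,0,0],[0,0,0],[0,0,0]]}'
python3 chk.py; python3 -c "
from plant import *
print(close_job())"
```

```text
clock: 36.6
tcp_pos: [0.4443, 0.0753, 0.1734]
orientation: [180.0, 0.0, 175.6]
force: [-0.3, 0.2, 0.5]
opening: 0.0948
[0.44426    0.07530878 0.17339275] [-1.05614751  0.43031032 -0.12928963] [0.06551321 0.00376382 0.05223564]
L tip 147 356.25850340136054 274.34013605442175 269
the job is handed in; nothing more can be done
None
```

The 62 x 200 x 60 mm film carton is in the holder behind both orange catches, and I handed the job in at about 37 s with the gripper open and clear.

- **Tip and line-up:** I pushed it near the top until it tipped left onto its base. I then gripped its 62 mm, set it down in front of the funnel in line with the holder, let go, and pushed it straight back with the two open fingers on its front.
- **Force:** The highest push force I read was 7.3 N along the push, plus about 4.4 N upward. The force was only reported at the end of each move, so I could not see short peaks between readings.
- **Catches:** The right one snapped first; the left needed about 0.8 mm more. With the gripper backed off, the last pictures show both catches at the same pixels as when the bay was empty. The carton is square in the bay with its front still towards the robot.
- **Everything else:** I never came near the beaker, tubes, microplate or tape roll on purpose, and the views I had showed nothing moved. I did not measure their final positions separately.

No checks failed. The only mismatch was a roughly 3 mm sideways offset before the push, which I corrected on the way in.

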